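# Put the stirrer's battery pack on charge

## Robot

A 6-joint arm with a two-finger parallel gripper is mounted at the origin on the work surface. World frame = base frame: x ahead of the robot, y to its left, z up, the work surface at z = 0. Lengths are in m, angles in rad, forces in N, time in s.
With the tool pointing down it reaches from about 0.225 to 0.875 m from the base axis. Payload 3.4 kg.
Tool frame: the origin (TCP) lies on the centre line of the jaws, within the pads' length; the fingertips stand 17 mm ahead of it and the grasp point (between the pads) lies 2 mm behind it (nose_length is the distance from the TCP to the fingertips, in m); z points along the fingers, y is the line along which they close (so a half turn about z gives the same grasp; the last joint's range is limited). The gripper opens to 85 mm and grips with 20 to 120 N. Pads are 22 mm wide; open, the fingers measure 114 mm over their backs; the gripper's body (76 mm by 85 mm) begins 54 mm behind the grasp point. The pads swing forward as they close: fully open they stand 13 mm farther back than shut.
Start: joints at [1.118, 0.276, 1.505, -0, 1.361, -0.121], TCP at [0.187, 0.544, 0.248] pointing down, gripper open.
Joint ranges: [-2.89, 2.89], [-0.75, 2.08], [0.22, 2.7], [-1.18, 4.32], [0.11, 2.71], [-2.7, 2.7]. Speed limits (rad/s): [2.57, 2.57, 3.14, 3.14, 3.14, 3.14].

## Interface

Orientations are given as a unit quaternion [w, x, y, z].
In Python, from rig import get_state, get_image, sign_off, find_in, place_of, nose_length gives the robot as it stands.
- The arm moves only by the tool apply_moves, never from a script. Its argument "deltas" is one flat list of numbers, 5 for each row, row after row: the finger opening in mm, from 0 to 85.4, then the shift along the tool's x, y, z in mm, then the turn about the tool's z in degrees. A call has 1 to 12 rows; each row is the pose to reach, as a shift and turn from the pose commanded when the call began, along the tool's axes at that moment; what a row does not reach only later rows make up. A row lasts 1/12 s, in which the tool goes at most 41.7 mm and 7.16 degrees, less where a joint would pass 70% of its speed; a pose out of reach is approached as far as the arm can. A call with a gripper value outside its range is refused whole. The fingers move at their own pace and stop on an object; "squeeze" is the grip in N (left out, the last holds). Time passes only in rows, so rows that repeat a pose let the fingers close. It gives the time, the measured TCP pose, the force, the opening and the grip force at its end, in the units of the state.
- get_state(): the state, without advancing time (a new reading comes with each control period).
- get_image(name): name is "side" or "top"; returns a dict with "frame" (400x640x3 uint8, red, green, blue), "K" (3x3 intrinsics, pixels), "position" and "orientation" of the camera in the world. Camera axes: x right, y down, z forward; pixel columns grow to the right and rows downward; lengths in m; the calibration is good to about 2 mm. A picture is of the moment at which its call begins. There is no depth.
- sign_off(): hands the job in; it is judged then, once.
Trained networks look in a picture, given as the dict that the camera call returned (one of the last four; its "shot" number tells which), for a name from the list of things; names that differ only in an ending like _2 or _b are one class to them, and where a whole thing is asked for, a point or a joint stands for the part that bears it (a point fixed in the world has none). Each returns a list of dicts, best first, with "score" (0 to 1); they miss things now and then, are a little off and sometimes report something else, mostly with a low value. They report only what shows in the picture. A call takes as long as a camera call. They do not tell look-alikes from the thing itself.
- find_in(query, picture): "point" ([column, row] in pixels, amid what is visible of it).
- place_of(query, picture): "point" ([column, row] in pixels: a listed point, or the origin of a listed thing).
The state is a dict: "clock": time; "qpos": joint angles; "qd": joint speeds; "effort": joint torques, N m; "position": TCP position; "ee_rot": TCP orientation; "contact_force": force on the tool from outside, world axes, zero at the start; "moment": the same for the moment, N m; "width": finger opening in m; "gripper_force": force on a finger pad.
Only numpy, scipy, OpenCV 4.12 (cv2) and the standard library are available. Lean on these libraries where they do the work, as an engineer would, in place of code of your own. Each camera call takes 0.05 s, during which the arm holds its last target. There are 200 camera calls.

## Task

Put the battery pack on charge: pick up the block with the flared foot, set it down on the open front end of the charger's track and slide it along under the rails, fully home against the stop, until the sprung catch clicks out into the notch of its foot; then let go. Leave the other pale grey block, the one without a flared foot, where it stands.

Things in the scene. Friction and masses are not known exactly. Their poses are not given: they have to be found in the camera images.
- pack_center (a point): Centre of the battery pack, 40 mm above its underside: upright pale grey block 72 (x) x 40 (y) mm on a grey flared foot 80 x 64 x 9 mm, 80 mm high in all, 0.4 kg. Foot: ends taper to 44 mm wide, a notch mid-way in each long side; goes in either way round. Grip the sides 40 mm apart (across y), at this point or up to 25 mm above: the fingertips must clear the charger's 16 mm high rails.
- home (a point): On the floor of the charger's track, 12 mm above the bench; pack_center is 40 mm above it when home. x: the way the pack slides in. Along x: open floor -118 to -34 mm (set the pack down centred at -76), funnel walls 92 to 68 mm apart from -34 to -10, dovetail rails -10 to 40 (68 mm apart, lips leave 52 open on top; play 2 mm a side, 3 up), 22 mm high stop at 40, 34 mm high housing 50 to 90.
- catch (a joint): Sprung catch in the charger's rail, level with home on its +y side: steel nose, black thumb tab outside the rail. Value in m: 0 = out (also at the start), up to 0.009 = pushed back to +y. The sliding foot pushes it back 3 to 7 mm by itself (under 10 N of push in all) and it springs out into the notch when the pack is within about 4 mm of home. It need not be touched.
- block_center (a point): Centre, 40 mm above the bench, of the other block, a plain power supply to be left alone: the same pale grey block, 72 (x) x 40 (y) x 80 mm, 0.4 kg, but straight down to the bench, with no flared foot.
Things that resemble listed ones, but are neither listed nor needed, are in the scene too. What is shaped like the part that bears pack_center but brown or green is not meant. Leave any green look-alike of the part that bears home alone.

How it is judged:
By the outcome, as a careful person would: the job done as asked, in the order asked, and still so for the second after the job is handed in, with the robot touching nothing.
It also fails if it takes over 50 s, if anything falls off the work surface, if the arm or the gripper's body presses on something with over 40 N, if the wrist force passes 120 N, or if a joint passes its speed limit or range.

## Working session

There is one attempt and no reset: what is moved stays moved. The work goes in short steps, Python scripts to look and compute and a tool call to move; the robot and the scene stay as the last step left them, time stands still between calls to the robot, and variables do not carry over. Pictures are saved under pics/ and viewed, at most 10 in all, crops included, and the job is handed in when it is done.

Besides the shell and the picture viewer there is one more tool, called after ">>>" as name(argument=value, ...), one argument or row to a line, values as JSON. apply_moves: Moves the arm, as the interface text tells. Its arguments: {"type":"object","properties":{"deltas":{"type":"array"},"squeeze":{"type":"number"}},"required":["deltas"]}

```bash
mkdir -p pics; cat > h.py <<'E'
import numpy as np, cv2
from scipy.spatial.transform import Rotation as R
from rig import *
def rot(q): return R.from_quat([q[1],q[2],q[3],q[0]]).as_matrix()
def save(p,n): cv2.imwrite(n,cv2.cvtColor(p["frame"],cv2.COLOR_RGB2BGR))
def ray(p,uv):
    d=rot(p["orientation"])@np.linalg.solve(np.array(p["K"]),[uv[0],uv[1],1.]); return np.array(p["position"]),d
def atz(p,uv,z):
    o,d=ray(p,uv); return o+d*(z-o[2])/d[2]
def tri(p1,u1,p2,u2):
    o1,d1=ray(p1,u1);o2,d2=ray(p2,u2);d1/=np.linalg.norm(d1);d2/=np.linalg.norm(d2)
    t=np.linalg.lstsq(np.c_[d1,-d2],o2-o1,rcond=None)[0]
    a,b=o1+d1*t[0],o2+d2*t[1]; return (a+b)/2,np.linalg.norm(a-b)
def proj(p,X):
    c=rot(p["orientation"]).T@(np.array(X)-p["position"]); u=np.array(p["K"])@c; return u[:2]/u[2]
E
python3 - <<'E'
from h import *
np.set_printoptions(precision=4,suppress=True)
s=get_state(); print(s["position"],s["ee_rot"],s["width"],nose_length if not callable(nose_length) else nose_length())
P={n:get_image(n) for n in("side","top")}
for n,p in P.items():
    save(p,f"pics/{n}0.png"); print(n,p["position"],rot(p["orientation"])[:,2])
    for q in("pack_center","home","catch","block_center"):
        print(q,[(np.round(d["point"]),round(d["score"],2)) for d in place_of(q,p)[:6]])
E
```

```text
[0.1871 0.5432 0.2474] [-0.0003  0.1651  0.9863 -0.0009] 0.08534055769162935 0.017
side [-0.0153 -1.0003  0.6086] [ 0.401   0.7868 -0.4692]
pack_center [(array([379., 242.]), 0.86), (array([283., 290.]), 0.8), (array([476., 260.]), 0.76)]
home [(array([225., 189.]), 0.96), (array([320., 176.]), 0.75)]Traceback (most recent call last):
  File "<stdin>", line 8, in <module>
ValueError: it knows: block_center, home, pack_center
```

View pics/side0.png

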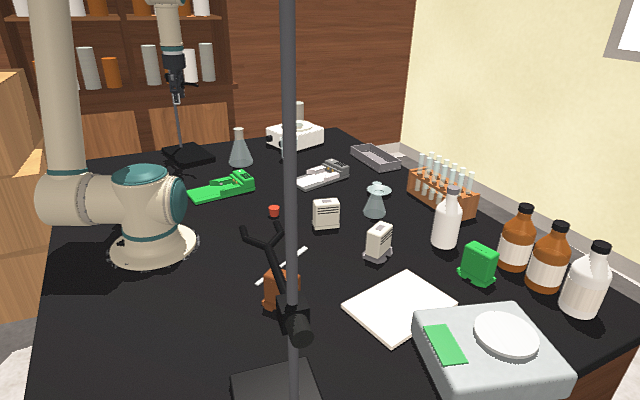

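The side view shows the grey pack with a foot at (379,242), the plain block at (326,213), brown and green look-alikes at (283,290) and (478,262), the white charger at (320,176) and the green charger at (222,188).

```bash
python3 - <<'E'
from h import *
np.set_printoptions(precision=4,suppress=True)
p=get_image("top"); save(p,"pics/top0.png"); print(p["position"],rot(p["orientation"])[:,2])
for q in("pack_center","home","block_center"):
    print(q,[(np.round(d["point"],1),round(d["score"],2),atz(p,d["point"],{'home':.012}.get(q,.04))) for d in place_of(q,p)[:6]])
s=get_image("side")
print(atz(s,[379,242],.04),atz(s,[320,176],.012),atz(s,[326,213],.04))
for q in("pack_center","home","block_center"):
    print(q,[(np.round(d["point"],1),round(d["score"],2),atz(s,d["point"],{'home':.012}.get(q,.04))) for d in place_of(q,s)[:6]])
E
```

```text
[ 0.2967 -0.0849  1.5733] [ 0.1026 -0.0168 -0.9946]
pack_center [(array([398.9, 267. ]), 0.74, array([ 0.2345, -0.3571,  0.04  ])), (array([371.4, 175.8]), 0.72, array([ 0.5118, -0.2684,  0.04  ])), (array([433.6, 123.4]), 0.58, array([ 0.6836, -0.4611,  0.04  ]))]
home [(array([202.7, 255. ]), 0.89, array([0.2536, 0.2447, 0.012 ])), (array([219.9, 147.6]), 0.8, array([0.5907, 0.2081, 0.012 ]))]
block_center [(array([314.9, 190.8]), 0.6, array([ 0.4598, -0.0949,  0.04  ]))]
[ 0.5167 -0.2861  0.04  ] [0.5908 0.2046 0.012 ] [ 0.4623 -0.0941  0.04  ]
pack_center [(array([380.1, 241.8]), 0.97, array([ 0.5198, -0.2865,  0.04  ])), (array([477.2, 257.9]), 0.88, array([ 0.6953, -0.4451,  0.04  ])), (array([284.6, 292.4]), 0.76, array([ 0.2254, -0.3664,  0.04  ]))]
home [(array([321. , 172.8]), 0.65, array([0.607 , 0.2292, 0.012 ])), (array([223.2, 187.4]), 0.6, array([0.2505, 0.2511, 0.012 ]))]
block_center [(array([323.5, 213.3]), 0.85, array([ 0.4549, -0.0927,  0.04  ]))]
```

View pics/top0.png

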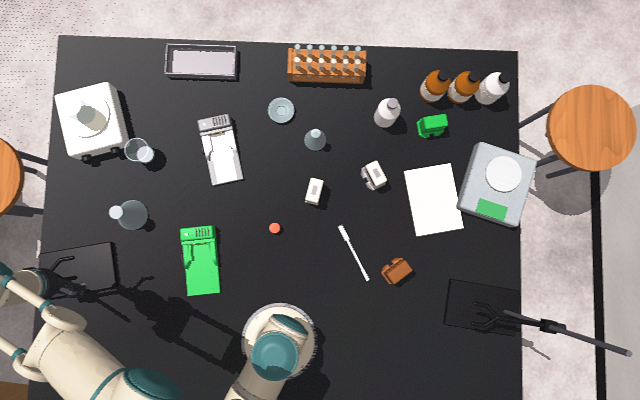

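Top view: the wanted pack (grey, footed) is at (374,176). Possible confusions are the plain block (314,191), brown (397,271), green pack (432,125) and green charger (200,260). The wanted charger is the white one at (220,148), with its open end towards the robot.

```bash
cat >> h.py <<'E'
def crop(p,c,w,k):
    x,y=int(c[0]-w/2),int(c[1]-w/2); f=cv2.cvtColor(p["frame"],cv2.COLOR_RGB2BGR)[y:y+w,x:x+w]
    return cv2.resize(f,None,fx=k,fy=k,interpolation=cv2.INTER_CUBIC)
E
python3 - <<'E'
from h import *
t=get_image("top");s=get_image("side")
a=np.vstack([np.hstack([crop(t,(374,176),50,6),crop(t,(220,150),90,300/90)]),np.hstack([crop(s,(379,242),60,5),crop(s,(322,175),60,5)])])
cv2.imwrite("pics/crop1.png",a)
import pickle; pickle.dump((t,s),open("ts.pkl","wb"))
E
```

```text
(no output)
```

View pics/crop1.png

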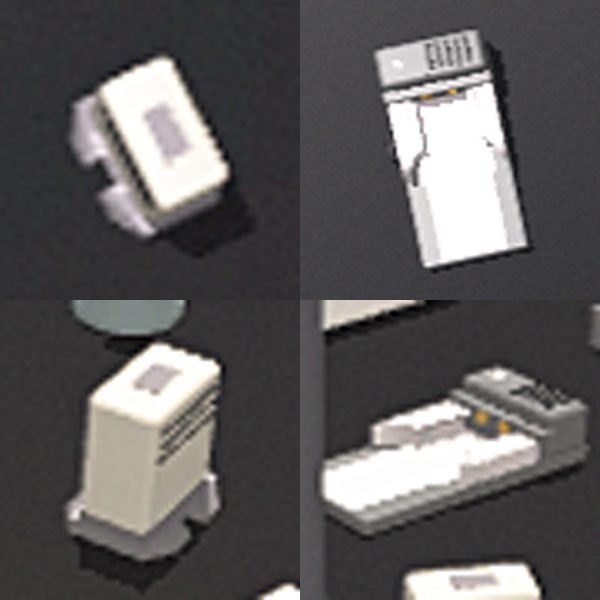

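The crop confirms it: a grey flared foot with notches under a cream block, and the white charger with its housing at the far end. I'll fit the poses from the corner pixels of both views.

```bash
python3 - <<'E'
from h import *
import pickle; from scipy.optimize import least_squares
np.set_printoptions(precision=4,suppress=True)
t,s=pickle.load(open("ts.pkl","rb"))
def px(pts,o,k): return (np.array(pts,float)+.5)/k-.5+o
def W(x,y,a,q): c,n=np.cos(a),np.sin(a); return [x+c*q[0]-n*q[1],y+n*q[0]+c*q[1],q[2]]
# pack: top-face corners, (long sign, short sign)
tp=px([(100,95),(165,56),(230,178),(158,217)],(349,151),6)
sp=px([(88,102),(155,43),(222,62),(157,114)],(349,212),5)
T=[atz(t,u,.08) for u in tp];S=[atz(s,u,.08) for u in sp]
print(np.array(T),np.array(S))
for nm,c in(("top",T),("side",S)):
    r=cv2.minAreaRect(np.float32(c)[:,:2]*1000); print(nm,r,np.mean(c,0))
# charger
obs=[(t,px((126,268),(175,105),3.333),(-.118,1,0)),(t,px((231,246),(175,105),3.333),(-.118,-1,0)),
 (t,px((75,48),(175,105),3.333),(.09,1,1)),(t,px((180,30),(175,105),3.333),(.09,-1,1)),(t,px((86,90),(175,105),3.333),(.05,1,1)),(t,px((192,68),(175,105),3.333),(.05,-1,1)),
 (s,px((66,222),(292,145),5),(-.118,-1,0)),(s,px((197,66),(292,145),5),(.09,1,1)),(s,px((287,102),(292,145),5),(.09,-1,1)),(s,px((243,132),(292,145),5),(.05,-1,1)),(s,px((165,75),(292,145),5),(.05,1,1))]
def f(v,full=0): return np.concatenate([proj(p,W(v[0],v[1],v[2],(a,b*v[3],v[4] if c else .012)))-u for p,u,(a,b,c) in obs])
r=least_squares(f,[.59,.207,.1,.05,.04],loss="soft_l1"); print(r.x,np.degrees(r.x[2]));print(f(r.x).reshape(-1,2))
E
```

```text
[[ 0.5342 -0.2445  0.08  ]
 [ 0.5551 -0.277   0.08  ]
 [ 0.494  -0.3107  0.08  ]
 [ 0.4732 -0.2748  0.08  ]] [[ 0.4755 -0.285   0.08  ]
 [ 0.5385 -0.2497  0.08  ]
 [ 0.5591 -0.2804  0.08  ]
 [ 0.5005 -0.3087  0.08  ]]
top ((514.141357421875, -275.9185791015625), (70.5458755493164, 41.500640869140625), 28.94147491455078) [ 0.5141 -0.2768  0.08  ]
side ((517.3373413085938, -282.71051025390625), (75.20707702636719, 36.82796096801758), 29.278656005859375) [ 0.5184 -0.281   0.08  ]
[0.5967 0.2054 0.2456 0.0495 0.0438] 14.070308199708382
[[ 0.2402  0.3527]
 [-0.1361  0.2437]
 [ 0.4555  0.1267]
 [ 0.3535 -1.0591]
 [-0.3555 -0.0988]
 [-0.6869 -0.1333]
 [-0.5446  0.0636]
 [ 0.1169  0.0801]
 [ 0.2677  0.8282]
 [ 0.9926 -2.5456]
 [-1.485   0.6712]]
```

Both fits agree: pack at about (0.516, -0.279) with yaw 29°, home at about (0.597, 0.205) with yaw 14°. Before moving I'll check the stand near the gripper's start.

```bash
python3 - <<'E'
from h import *
import pickle
np.set_printoptions(precision=3,suppress=True)
t,s=pickle.load(open("ts.pkl","rb"))
print(proj(t,[.187,.543,.247]),proj(s,[.187,.543,.247]),proj(s,[.187,.543,0]))
for u in[(45,250),(114,243),(118,285),(45,300)]: print(u,atz(t,u,.01))
for u in[(190,145),(165,160),(215,158),(180,148)]: print(u,atz(s,u,.01))
for u in[(130,214),(117,212)]: print(atz(t,u,.0),atz(t,u,.1))
b=np.hstack([crop(t,(80,280),160,2.5),crop(s,(180,90),160,2.5)])
cv2.imwrite("pics/grip0.png",b)
E
```

```text
[ 66.517 279.704] [178.921  99.474] [188.061 163.445]
(45, 250) [0.256 0.728 0.01 ]
(114, 243) [0.283 0.519 0.01 ]
(118, 285) [0.156 0.498 0.01 ]
(45, 300) [0.105 0.715 0.01 ]
(190, 145) [0.229 0.724 0.01 ]
(165, 160) [0.109 0.588 0.01 ]
(215, 158) [0.29  0.533 0.01 ]
(180, 148) [0.185 0.703 0.01 ]
[0.374 0.48  0.   ] [0.369 0.444 0.1  ]
[0.379 0.52  0.   ] [0.374 0.482 0.1  ]
```

View pics/grip0.png

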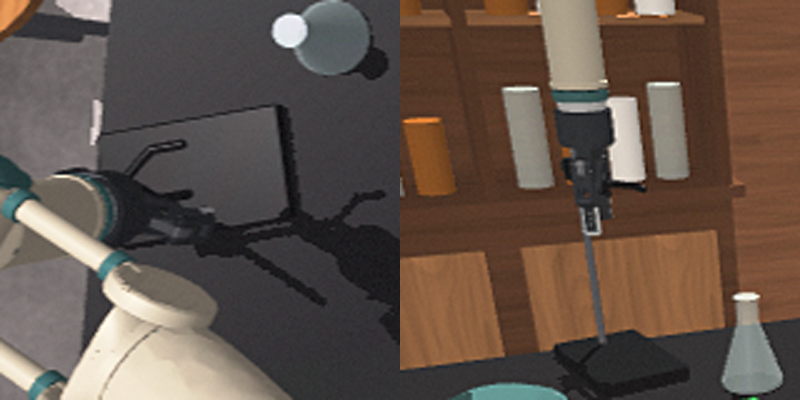

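```bash
python3 - <<'E'
from h import *
import pickle
np.set_printoptions(precision=3,suppress=True)
t,s=pickle.load(open("ts.pkl","rb"))
print(tri(t,(74,258),s,(198,85)))
for z in(.2,.25,.3,.35): print(z,atz(t,(74,258),z),atz(t,(76,278),z),atz(s,(198,85),z))
E
```

```text
(array([0.249, 0.502, 0.302]), np.float64(0.0072305707515724306))
0.2 [0.241 0.55  0.2  ] [0.188 0.54  0.2  ] [0.341 0.996 0.2  ]
0.25 [0.243 0.527 0.25 ] [0.192 0.518 0.25 ] [0.297 0.751 0.25 ]
0.3 [0.245 0.504 0.3  ] [0.196 0.495 0.3  ] [0.254 0.507 0.3  ]
0.35 [0.247 0.481 0.35 ] [0.2   0.472 0.35 ] [0.21  0.263 0.35 ]
```

```bash
python3 - <<'E'
from h import *
import pickle
t,s=pickle.load(open("ts.pkl","rb"))
a=[crop(p,c,w,400/w) for p,c,w in((t,(72,272),64),(s,(180,82),50))]
a=[cv2.convertScaleAbs(x[:400,:400],alpha=2.0,beta=10) for x in a]
cv2.imwrite("pics/grip1.png",np.hstack(a))
E
```

```text
(no output)
```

View pics/grip1.png

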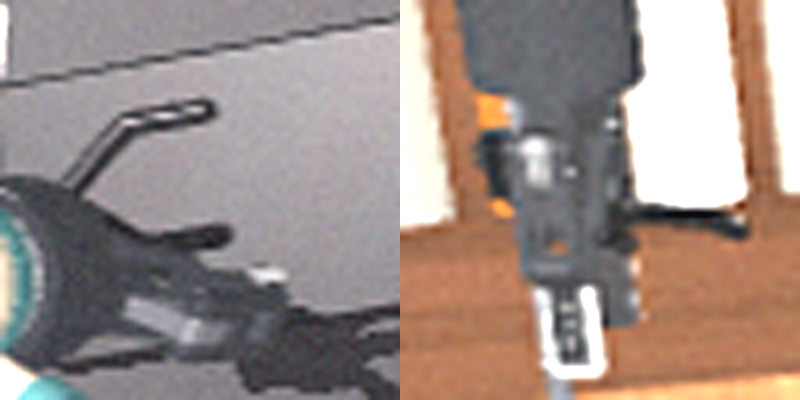

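The clamp-stand fork (side ≈(198,86)) is at about z 0.3, right next to the gripper. I'll lift straight up first, in small steps, watching the force.

>>> apply_moves(
  deltas=[85,0,0,-2,0,85,0,0,-4,0,85,0,0,-6,0,85,0,0,-8,0],
)

```text
clock: 1.03
position: [0.1874, 0.5438, 0.2567]
ee_rot: [0.0, 0.165, 0.986, 0.0]
contact_force: [-0.4, 0.7, -0.5]
width: 0.0848
gripper_force: 0.0
```

>>> apply_moves(
  deltas=[85,0,0,-8,0,85,0,0,-16,0,85,0,0,-24,0,85,0,0,-32,0,85,0,0,-40,0,85,0,0,-50,0],
)

```text
clock: 1.53
position: [0.1873, 0.5436, 0.3072]
ee_rot: [-0.0, 0.165, 0.986, -0.0]
contact_force: [0.6, -0.4, -0.2]
width: 0.0849
gripper_force: 0.0
```

>>> apply_moves(
  deltas=[85,0,0,-20,0,85,0,0,-45,0,85,0,0,-75,0,85,0,-20,-75,5,85,-20,-45,-75,11,85,-45,-75,-75,17,85,-70,-100,-75,23,85,-95,-130,-75,29,85,-125,-155,-75,35,85,-150,-185,-75,41,85,-180,-210,-75,47,85,-205,-240,-75,53],
)

```text
clock: 2.53
position: [0.3039, 0.2486, 0.3822]
ee_rot: [0.001, 0.59, 0.808, 0.001]
contact_force: [0.7, -0.1, -0.3]
width: 0.085
gripper_force: 0.0
```

>>> apply_moves(
  deltas=[85,-35,2,0,6.5,85,-75,5,0,13,85,-115,8,0,19.5,85,-155,10,0,26,85,-195,13,0,32.5,85,-235,16,0,39,85,-275,19,0,45.5,85,-315,21,0,52,85,-355,24,0,58.5,85,-395,27,0,65,85,-435,30,0,72,85,-475,32,0,79],
)

```text
clock: 3.53
position: [0.4805, -0.194, 0.3821]
ee_rot: [0.0, 0.969, 0.247, 0.001]
contact_force: [0.5, 0.4, 0.5]
width: 0.0847
gripper_force: 0.0
```

```bash
python3 - <<'E'
from h import *
import pickle
np.set_printoptions(precision=4,suppress=True)
st=get_state(); M=rot(st["ee_rot"]); print(st["position"],st["qpos"],np.degrees(np.arctan2(M[1,1],M[0,1])))
d=np.array([.516,-.279,.3])-st["position"]; print(M.T@d*1000)
t=get_image("top");s=get_image("side")
a=[crop(p,c,w,k) for p,c,w,k in((t,(374,176),50,6),(s,(379,242),60,5))]
cv2.imwrite("pics/c2.png",np.hstack(a))
T,S=place_of("pack_center",t),place_of("pack_center",s)
print([(d["point"],atz(t,d["point"],.04)) for d in T],[(d["point"],atz(s,d["point"],.04)) for d in S])
E
```

```text
[ 0.4805 -0.194   0.3821] [-0.5184  0.1415  1.3588  0.0004  1.6403  0.5531] -61.38769947006514
[-9.5916 91.5834 82.182 ]
[([396.3, 271.9], array([ 0.2195, -0.3493,  0.04  ])), ([433.1, 124.5], array([ 0.68  , -0.4595,  0.04  ])), ([371.8, 177.4], array([ 0.5068, -0.2698,  0.04  ])), ([314.7, 193.6], array([ 0.4512, -0.0946,  0.04  ]))] [([476.7, 264.1], array([ 0.6752, -0.4636,  0.04  ])), ([281.5, 289.7], array([ 0.2227, -0.3555,  0.04  ])), ([376.5, 242.5], array([ 0.5096, -0.2854,  0.04  ]))]
```

>>> apply_moves(
  deltas=[85,-3,35,0,0,85,-7,70,20,0,85,-10,91,50,-0.5,85,-10,91,85,-0.5,85,-10,91,120,-0.5,85,-10,91,155,-0.5,85,-10,91,190,-0.5,85,-10,91,215,-0.5,85,-10,91,225,-0.5,85,-10,91,225,-0.5],
)

```text
clock: 4.57
position: [0.5142, -0.2741, 0.1546]
ee_rot: [-0.002, 0.967, 0.255, -0.001]
contact_force: [-0.3, 0.3, 0.1]
width: 0.085
gripper_force: 0.0
```

```bash
python3 - <<'E'
from h import *
np.set_printoptions(precision=4,suppress=True)
t=get_image("top");s=get_image("side")
a=[crop(p,c,w,400/w) for p,c,w in((t,(374,176),64),(s,(379,220),100))]
cv2.imwrite("pics/c3.png",np.hstack([x[:400,:400] for x in a]))
E
```

```text
(no output)
```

View pics/c3.png

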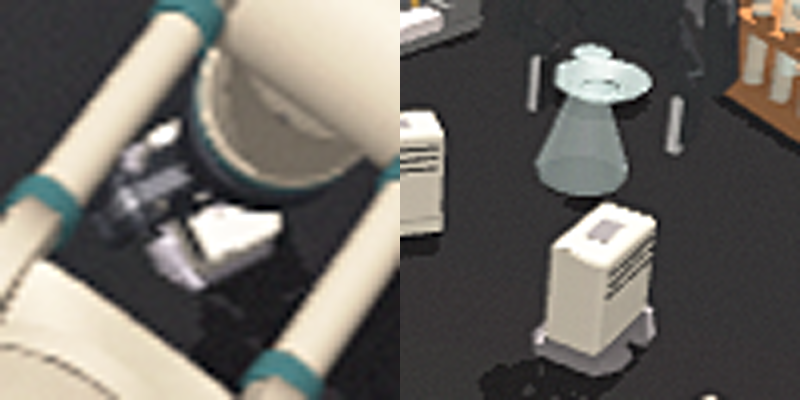

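The side crop shows the pads at (535,83) and (675,125) straddling the pack, whose top centre is at (605,232). The gap is clear on both sides.

```bash
python3 - <<'E'
from h import *
np.set_printoptions(precision=4,suppress=True)
st=get_state(); M=rot(st["ee_rot"]); print(st["position"],st["qd"],np.degrees(np.arctan2(M[1,1],M[0,1])))
print(M.T@(np.array([.5155,-.279,.053])-st["position"])*1000)
E
```

```text
[ 0.5164 -0.2761  0.158 ] [-0.0049 -0.0151 -0.0286 -0.0022 -0.0052  0.0017] -60.437211498113584
[ -2.3071   1.8598 104.9713]
```

Within 3 mm. Now down to grip height, then close.

>>> apply_moves(
  deltas=[85,-2,2,25,0,85,-2,2,50,0,85,-2,2,70,0,85,-2,2,85,0,85,-2,2,97,0,85,-2,2,104,0,85,-2,2,104,0],
)

```text
clock: 5.25
position: [0.5153, -0.2793, 0.0529]
ee_rot: [0.0, 0.967, 0.255, 0.0]
contact_force: [0.6, 0.7, 0.0]
width: 0.085
gripper_force: 0.0
```

>>> apply_moves(
  deltas=[35,0,0,0,0,35,0,0,0,0,35,0,0,0,0,35,0,0,0,0,35,0,0,0,0,35,0,0,0,0,35,0,0,0,0,35,0,0,0,0],
  squeeze=50,
)

```text
clock: 5.92
position: [0.5155, -0.2797, 0.0536]
ee_rot: [0.001, 0.967, 0.255, 0.001]
contact_force: [-0.4, -0.5, 6.3]
width: 0.0396
gripper_force: 49.8
```

Gripped at 39.6 mm with 50 N. Lift and carry.

>>> apply_moves(
  deltas=[35,0,0,-5,0,35,0,0,-20,0,35,0,0,-45,0,35,0,0,-75,0,35,0,0,-110,0,35,0,0,-140,0,35,8,-15,-160,1,35,22,-38,-166,3,35,40,-68,-166,5,35,58,-98,-166,7,35,77,-130,-166,9,35,96,-162,-166,11],
)

```text
clock: 6.92
position: [0.5172, -0.0891, 0.2176]
ee_rot: [-0.001, 0.987, 0.159, -0.001]
contact_force: [0.4, 0.1, -2.9]
width: 0.0397
gripper_force: 50.9
```

>>> apply_moves(
  deltas=[35,12,-34,0,1,35,24,-69,0,2,35,37,-104,0,3,35,49,-139,0,4,35,61,-174,0,4.4,35,73,-208,0,4.4,35,84,-238,10,4.4,35,92,-263,35,4.4,35,92,-263,60,4.4,35,92,-263,80,4.4,35,92,-263,90,4.4,35,92,-263,90,4.4],
)

```text
clock: 7.92
position: [0.5197, 0.1873, 0.1253]
ee_rot: [0.0, 0.992, 0.123, -0.004]
contact_force: [-0.6, 0.3, -4.3]
width: 0.0398
gripper_force: 51.2
```

```bash
python3 - <<'E'
from h import *
np.set_printoptions(precision=4,suppress=True)
t=get_image("top");s=get_image("side")
st=get_state(); M=rot(st["ee_rot"]); print(st["position"],st["contact_force"],np.degrees(np.arctan2(M[1,0],M[0,0])))
c=st["position"]-np.array([0,0,.0134])
print("expect",proj(t,c),proj(s,c))
for p in(t,s): print([(d["point"],round(d["score"],2),atz(p,d["point"],c[2])) for d in place_of("pack_center",p) ],[(d["point"],round(d["score"],2),atz(p,d["point"],.012)) for d in place_of("home",p)])
a=[crop(p,q,w,400/w) for p,q,w in((t,(225,155),80),(s,(312,170),80))]
cv2.imwrite("pics/c4.png",np.hstack([x[:400,:400] for x in a]))
E
```

```text
[0.5225 0.1875 0.1284] [ 0.1367 -0.0577 -3.5161] 14.059053696500998
expect [219.5263 164.0117] [304.7314 153.3211]
[([431.7, 122.6], 0.96, array([ 0.6669, -0.437 ,  0.115 ])), ([219.5, 166.8], 0.75, array([0.5142, 0.1872, 0.115 ])), ([399.0, 269.4], 0.69, array([ 0.2306, -0.3442,  0.115 ]))] [([224.0, 146.6], 0.84, array([0.5943, 0.1954, 0.012 ]))]
[([306.1, 153.4], 0.77, array([0.5264, 0.185 , 0.115 ])), ([283.7, 290.6], 0.65, array([ 0.194 , -0.4446,  0.115 ])), ([479.6, 259.8], 0.56, array([ 0.6011, -0.5256,  0.115 ]))] [([225.0, 189.0], 0.91, array([0.2528, 0.2365, 0.012 ])), ([318.1, 173.3], 0.6, array([0.5952, 0.2293, 0.012 ]))]
```

View pics/c4.png

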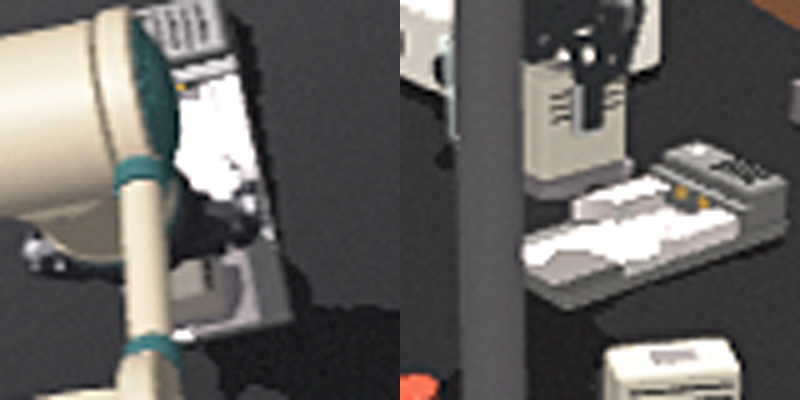

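The side crop shows the pack upright in the grip above the open floor of the white track, aligned with it. Lowering.

>>> apply_moves(
  deltas=[35,3,0,15,0,35,3,0,35,0,35,3,0,48,0,35,3,0,54,0,35,3,0,57,0,35,3,0,59,0,35,3,0,60,0,35,3,0,60,0],
)

```text
clock: 8.88
position: [0.5259, 0.1886, 0.069]
ee_rot: [-0.0, 0.992, 0.123, 0.001]
contact_force: [0.4, -1.0, -3.6]
width: 0.0396
gripper_force: 51.3
```

>>> apply_moves(
  deltas=[35,0,0,1,0,35,0,0,2,0,35,0,0,3,0,35,0,0,3,0],
)

```text
clock: 9.22
position: [0.5255, 0.1886, 0.0656]
ee_rot: [-0.0, 0.992, 0.123, 0.0]
contact_force: [-0.6, 0.8, -2.4]
width: 0.0396
gripper_force: 51.3
```

>>> apply_moves(
  deltas=[35,0,0,0.5,0,35,0,0,1,0,35,0,0,1,0],
)

```text
clock: 9.47
position: [0.5256, 0.1886, 0.0655]
ee_rot: [-0.0, 0.992, 0.123, 0.001]
contact_force: [-3.1, -0.8, 6.0]
width: 0.0395
gripper_force: 52.1
```

```bash
python3 - <<'E'
from h import *
np.set_printoptions(precision=4,suppress=True)
t=get_image("top");s=get_image("side")
st=get_state(); M=rot(st["ee_rot"]); print(st["position"],st["contact_force"],np.degrees(np.arctan2(M[1,0],M[0,0])))
h=np.array([.5967,.2054,.012]);d=h[:2]-st["position"][:2]; a=np.radians(14.07); print("along,lat",d@[np.cos(a),np.sin(a)],d@[-np.sin(a),np.cos(a)])
a=[crop(p,q,w,400/w) for p,q,w in((t,(228,165),64),(s,(312,175),72))]
cv2.imwrite("pics/c5.png",np.hstack([x[:400,:400] for x in a]))
E
```

```text
[0.5255 0.1886 0.0655] [-1.9553 -0.7807  5.9914] 14.091375943676535
along,lat 0.07311981165080027 -0.0010000777980617055
```

View pics/c5.png

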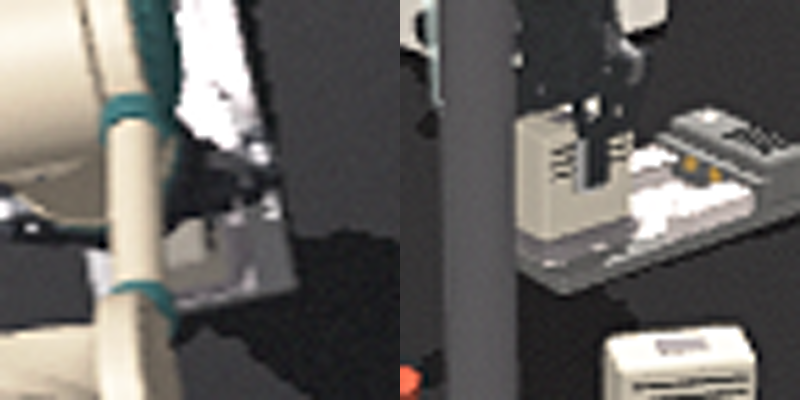

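The pack sits on the track floor, 73 mm short of home and 1 mm off laterally. Now slide it in, monitoring force.

>>> apply_moves(
  deltas=[35,2,0,-0.5,0,35,6,0.5,-0.5,0,35,11,1,-0.5,0,35,16,1,-0.5,0,35,20,1,-0.5,0,35,24,1,-0.5,0,35,27,1,-0.5,0,35,30,1,-0.5,0],
)

```text
clock: 10.23
position: [0.5514, 0.194, 0.0657]
ee_rot: [0.0, 0.992, 0.123, -0.003]
contact_force: [-8.9, -2.9, 9.7]
width: 0.0395
gripper_force: 52.1
```

>>> apply_moves(
  deltas=[35,0,0,-0.5,0,35,2,0,-1,0,35,4,0,-1,0,35,6,0,-1,0,35,8,0,-1,0],
)

```text
clock: 10.65
position: [0.5619, 0.1967, 0.0657]
ee_rot: [0.0, 0.992, 0.123, -0.001]
contact_force: [-1.9, -1.3, -1.1]
width: 0.0394
gripper_force: 51.6
```

>>> apply_moves(
  deltas=[35,2,0,0,0,35,4,0,0,0,35,6,0,0,0,35,8,0,0,0,35,10,0,0,0,35,12,0,0,0],
)

```text
clock: 11.15
position: [0.5671, 0.1983, 0.0661]
ee_rot: [0.001, 0.992, 0.123, -0.008]
contact_force: [-18.3, -6.4, 18.0]
width: 0.0396
gripper_force: 52.5
```

Resistance is 19 N along and 18 N up, with almost no lateral force. That fits the pack pivoting in the grip and its front edge digging in. I'll unload, let it sit flat, and regrip lower and firmer.

>>> apply_moves(
  deltas=[35,-6,0,0,0,35,-6,0,0,0,50,-6,0,0,0,50,-6,0,0,0,50,-6,0,0,0,50,-6,0,4,0,50,-6,0,8,0,50,-6,0,10,0,50,-6,0,10,0],
)

```text
clock: 11.9
position: [0.5679, 0.1982, 0.0549]
ee_rot: [0.0, 0.992, 0.123, -0.001]
contact_force: [-0.2, -0.1, -0.3]
width: 0.0501
gripper_force: 0.0
```

```bash
python3 - <<'E'
from h import *
np.set_printoptions(precision=4,suppress=True)
t=get_image("top");s=get_image("side")
st=get_state(); print(st["position"],st["contact_force"],st["moment"],st["width"])
a=[crop(p,q,w,400/w) for p,q,w in((t,(228,158),64),(s,(315,172),72))]
cv2.imwrite("pics/c6.png",np.hstack([x[:400,:400] for x in a]))
E
```

```text
[0.5681 0.1983 0.0555] [-0.4022  0.7093 -0.3248] [ 0.0068 -0.024  -0.003 ] 0.05053471491822055
```

View pics/c6.png

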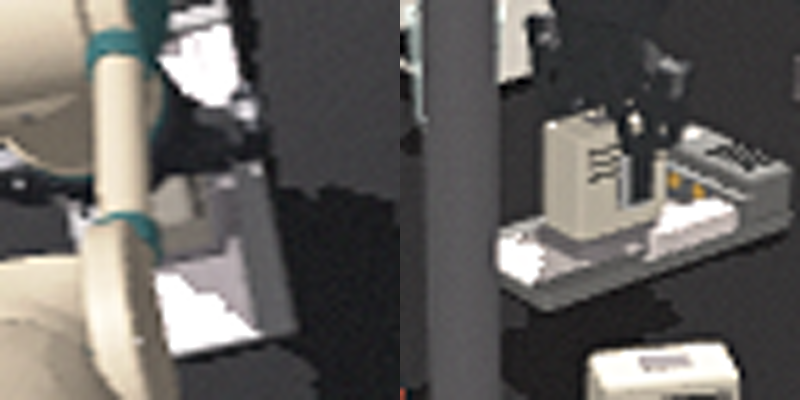

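The pack stands upright and flat in the track, with the pad at about (635,185). Regripping at 100 N and pushing on.

>>> apply_moves(
  deltas=[35,0,0,0,0,35,0,0,0,0,35,0,0,0,0,35,0,0,0,0,35,0,0,0,0,35,0,0,-0.5,0,35,0,0,-0.5,0],
  squeeze=100,
)

```text
clock: 12.58
position: [0.5681, 0.1982, 0.0561]
ee_rot: [0.0, 0.992, 0.123, -0.0]
contact_force: [-0.8, -1.1, -0.6]
width: 0.039
gripper_force: 88.2
```

>>> apply_moves(
  deltas=[35,1,0,0,0,35,2,0,0,0,35,3,0,0,0,35,4,0,0,0],
)

```text
clock: 12.92
position: [0.5685, 0.1983, 0.0563]
ee_rot: [0.001, 0.992, 0.123, -0.004]
contact_force: [-9.8, -3.4, 9.7]
width: 0.0392
gripper_force: 88.9
```

>>> apply_moves(
  deltas=[35,0,0,-0.4,0,35,1,0,-0.7,0,35,2,0,-0.7,0,35,3,0,-0.7,0,35,4,0,-0.7,0,35,4,0,-0.7,0],
  squeeze=120,
)

```text
clock: 13.42
position: [0.5693, 0.1985, 0.0566]
ee_rot: [0.001, 0.992, 0.123, -0.007]
contact_force: [-13.2, -4.3, 11.5]
width: 0.0388
gripper_force: 104.2
```

```bash
python3 - <<'E'
from h import *
np.set_printoptions(precision=4,suppress=True)
st=get_state(); M=rot(st["ee_rot"]); print(st["position"],M.T@st["contact_force"],M.T@st["moment"],st["width"])
E
```

```text
[0.5693 0.1985 0.0566] [-13.9757   0.9132 -11.3158] [-0.2135 -2.2055 -0.0935] 0.03878408199990707
```

The force ratio (about 0.8) and the moment point to friction at the foot's front edge, which the push presses into the floor. I'll unload, lift about 1.5 mm (3 mm play available), then slide.

>>> apply_moves(
  deltas=[35,-4,0,0,0,35,-4,0,-0.5,0,35,-4,0,-1,0,35,-4,0,-1,0],
)

```text
clock: 13.75
position: [0.5694, 0.1985, 0.0566]
ee_rot: [0.0, 0.992, 0.123, -0.003]
contact_force: [-5.7, -2.3, -2.9]
width: 0.0391
gripper_force: 104.6
```

>>> apply_moves(
  deltas=[35,1,0,0,0,35,2,0,-0.3,0,35,3,0,-0.5,0,35,4,0,-0.5,0,35,4,0,-0.5,0],
)

```text
clock: 14.17
position: [0.5749, 0.1999, 0.0571]
ee_rot: [0.0, 0.992, 0.123, -0.002]
contact_force: [-0.7, -1.6, -5.8]
width: 0.0386
gripper_force: 104.6
```

```bash
python3 - <<'E'
from h import *
np.set_printoptions(precision=4,suppress=True)
st=get_state(); M=rot(st["ee_rot"]); print(st["position"],M.T@st["contact_force"],M.T@st["moment"],st["width"])
t=get_image("top");s=get_image("side")
for p in(t,s): print([(d["point"],round(d["score"],2),atz(p,d["point"],.052)) for d in place_of("pack_center",p) ],[(d["point"],round(d["score"],2),atz(p,d["point"],.012)) for d in place_of("home",p)])
E
```

```text
[0.5749 0.1999 0.0571] [-1.034   1.4357  5.8196] [-0.2298 -0.2465  0.0049] 0.038625457921048684
[([398.4, 269.9], 0.88, array([ 0.2262, -0.3536,  0.052 ])), ([430.6, 123.4], 0.86, array([ 0.6802, -0.4488,  0.052 ])), ([217.5, 152.1], 0.45, array([0.569 , 0.2073, 0.052 ]))] [([220.7, 143.7], 0.92, array([0.6033, 0.2062, 0.012 ]))]
[([478.8, 261.3], 0.9, array([ 0.6735, -0.4687,  0.052 ])), ([280.8, 288.6], 0.87, array([ 0.2177, -0.3651,  0.052 ])), ([320.5, 173.5], 0.64, array([0.561, 0.142, 0.052])), ([316.2, 167.1], 0.59, array([0.5721, 0.1988, 0.052 ]))] [([224.5, 189.2], 0.77, array([0.2509, 0.2357, 0.012 ])), ([320.8, 175.0], 0.62, array([0.5974, 0.2115, 0.012 ]))]
```

It slid 5.6 mm freely. Continuing.

>>> apply_moves(
  deltas=[35,1.5,0,0,0,35,3,0,0,0,35,4.5,0,0,0,35,6,0,0,0,35,6,0,0,0],
)

```text
clock: 14.88
position: [0.5814, 0.2017, 0.0583]
ee_rot: [-0.0, 0.992, 0.123, -0.001]
contact_force: [-3.5, -1.6, -6.1]
width: 0.0386
gripper_force: 104.8
```

>>> apply_moves(
  deltas=[35,1.5,0,0.5,0,35,3,0,0.5,0,35,4.5,0,0.5,0,35,6,0,0.5,0,35,6,0,0.5,0],
)

```text
clock: 15.3
position: [0.5882, 0.2033, 0.0581]
ee_rot: [-0.0, 0.992, 0.123, 0.001]
contact_force: [-2.6, -1.7, -5.0]
width: 0.0386
gripper_force: 104.7
```

>>> apply_moves(
  deltas=[35,1.5,0,0,0,35,3,0,0,0,35,4.5,0,0,0,35,6,0,0,0,35,6,0,0,0],
)

```text
clock: 15.72
position: [0.5948, 0.2051, 0.0583]
ee_rot: [-0.0, 0.992, 0.122, 0.001]
contact_force: [0.3, -0.1, -4.8]
width: 0.0385
gripper_force: 104.8
```

>>> apply_moves(
  deltas=[35,1,0,0.3,0,35,2,0,0.3,0,35,3,0,0.3,0,35,4,0,0.3,0,35,4,0,0.3,0],
)

```text
clock: 16.13
position: [0.5983, 0.2059, 0.0581]
ee_rot: [-0.0, 0.992, 0.123, 0.001]
contact_force: [0.4, 1.0, -4.1]
width: 0.0391
gripper_force: 104.8
```

>>> apply_moves(
  deltas=[35,1,0,0,0,35,2,0,0,0,35,3,0,0,0,35,4,0,0,0,35,4,0,0,0],
)

```text
clock: 16.55
position: [0.5991, 0.2061, 0.0575]
ee_rot: [0.0, 0.992, 0.123, -0.002]
contact_force: [-4.9, -1.5, -0.2]
width: 0.039
gripper_force: 105.2
```

Stop contact. A firmer push, then lower onto the floor and look.

>>> apply_moves(
  deltas=[35,1.5,0,-0.5,0,35,3,0,-0.7,0,35,4,0,-0.8,0,35,4,0,-0.8,0],
)

```text
clock: 16.88
position: [0.5995, 0.2062, 0.0577]
ee_rot: [0.001, 0.992, 0.123, -0.006]
contact_force: [-9.9, -2.9, 2.9]
width: 0.0391
gripper_force: 105.5
```

```bash
python3 - <<'E'
from h import *
np.set_printoptions(precision=4,suppress=True)
st=get_state(); M=rot(st["ee_rot"]); print(st["position"],M.T@st["contact_force"],M.T@st["moment"],st["width"])
s=get_image("side");t=get_image("top")
a=[crop(p,q,w,k) for p,q,w,k in((t,(222,150),64,400/64),(s,(325,165),60,400/60))]
cv2.imwrite("pics/c7.png",np.hstack([x[:400,:400] for x in a]))
h=np.array([.5967,.2054,.012]);d=-h[:2]+st["position"][:2]; a=np.radians(14.07); print("along,lat",d@[np.cos(a),np.sin(a)],d@[-np.sin(a),np.cos(a)])
E
```

```text
[0.5995 0.2062 0.0577] [-10.341    0.4137  -2.7461] [ 0.0641 -1.8963 -0.1534] 0.039123542220437166
along,lat 0.002877995805182925 5.703132043438669e-05
```

>>> apply_moves(
  deltas=[35,1.5,0,-0.5,0,35,3,0,-0.8,0,35,4,0,-0.8,0,35,4,0,-0.8,0],
)

```text
clock: 17.32
position: [0.5999, 0.2062, 0.058]
ee_rot: [0.001, 0.992, 0.123, -0.01]
contact_force: [-16.4, -4.9, 5.6]
width: 0.0391
gripper_force: 105.7
```

>>> apply_moves(
  deltas=[35,-4,0,1,0,35,-8,0,1.5,0,35,-8,0,1.5,0,55,-8,0,1.5,0,60,-8,0,1.5,0,60,-8,0,1.5,0,60,-8,0,1.5,0],
)

```text
clock: 17.9
position: [0.603, 0.2069, 0.0587]
ee_rot: [-0.0, 0.992, 0.123, 0.002]
contact_force: [0.6, 0.6, -0.1]
width: 0.06
gripper_force: 0.0
```

>>> apply_moves(
  deltas=[60,0,0,-5,0,60,0,0,-20,0,60,0,0,-45,0,60,0,0,-80,0,60,0,0,-115,0,60,0,-15,-145,0,60,0,40,-150,0,60,0,80,-150,0,60,0,120,-150,0,60,0,160,-150,0,60,0,200,-150,0,60,0,220,-150,0],
)

```text
clock: 18.9
position: [0.656, -0.011, 0.2087]
ee_rot: [0.001, 0.993, 0.122, 0.001]
contact_force: [-0.2, -0.0, -0.5]
width: 0.0605
gripper_force: 0.0
```

```bash
python3 - <<'E'
from h import *
np.set_printoptions(precision=4,suppress=True)
st=get_state(); print(st["position"],st["contact_force"],st["qd"])
s=get_image("side");t=get_image("top")
a=[crop(p,q,w,k) for p,q,w,k in((t,(220,150),64,400/64),(s,(325,165),60,400/60))]
cv2.imwrite("pics/c8.png",np.hstack([x[:400,:400] for x in a]))
for p in(t,s): print([(d["point"],round(d["score"],2),atz(p,d["point"],.052)) for d in place_of("pack_center",p) ],[(d["point"],round(d["score"],2),atz(p,d["point"],.012)) for d in place_of("home",p)],[(d["point"],round(d["score"],2),atz(p,d["point"],.04)) for d in place_of("block_center",p)])
h=[.5967,.2054,.0]; a=np.radians(14.07); ax=np.array([np.cos(a),np.sin(a),0]);ay=np.array([-ax[1],ax[0],0])
for nm,p in(("t",t),("s",s)):
  for sx in(-1,1):
    for sy in(-1,1): print(nm,sx,sy,proj(p,h+ax*.036*sx+ay*.02*sy+[0,0,.092]))
E
```

```text
[ 0.656  -0.011   0.2087] [-0.2267 -0.0104 -0.4974] [-0.4432  0.1124 -0.1815  0.0419  0.0804 -0.4388]
[([216.2, 143.8], 0.96, array([0.5947, 0.2125, 0.052 ])), ([396.1, 268.3], 0.96, array([ 0.2308, -0.3465,  0.052 ])), ([433.2, 124.9], 0.83, array([ 0.6757, -0.4569,  0.052 ]))] [([219.9, 145.6], 0.55, array([0.5971, 0.2084, 0.012 ]))] [([315.0, 190.6], 0.9, array([ 0.4605, -0.0952,  0.04  ]))]
[([321.5, 165.2], 0.95, array([0.5971, 0.2071, 0.052 ])), ([283.5, 289.2], 0.94, array([ 0.2221, -0.3693,  0.052 ])), ([476.2, 258.6], 0.64, array([ 0.676, -0.458,  0.052]))] [([228.3, 188.4], 0.98, array([0.264 , 0.2366, 0.012 ])), ([320.7, 172.6], 0.74, array([0.6068, 0.2312, 0.012 ]))] [([327.7, 210.1], 0.65, array([ 0.4747, -0.0806,  0.04  ]))]
t -1 -1 [225.075  150.7359]
t -1 1 [211.892  153.5422]
t 1 -1 [220.3304 127.6274]
t 1 1 [207.2025 130.3954]
s -1 -1 [317.6567 158.7941]
s -1 1 [310.3244 155.4564]
s 1 -1 [333.2183 154.234 ]
s 1 1 [325.8125 151.0737]
```

View pics/c8.png

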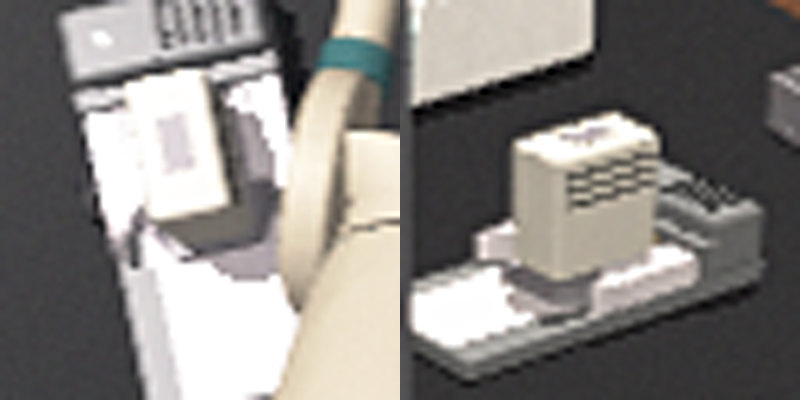

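The pack sits upright between the rails, up against the housing end: the top-view rear corners at (230,207) and (150,220) match the predicted home pose (232,205), (149,222). As a last check I'll compare the catch tab's pixels with the start picture.

```bash
python3 - <<'E'
from h import *
import pickle
np.set_printoptions(precision=1,suppress=True,linewidth=200)
t0,s0=pickle.load(open("ts.pkl","rb")); t=get_image("top")
h=np.array([.5967,.2054,0]); a=np.radians(14.07); ax=np.array([np.cos(a),np.sin(a),0]);ay=np.array([-ax[1],ax[0],0])
for l in(.035,.045,.055,.065): print(l,proj(t,h+ay*l+[0,0,.022]))
c=proj(t,h+ay*.05+[0,0,.022]).astype(int); print(c)
for p in(t0,t): print(p["frame"][c[1]-6:c[1]+7,c[0]-8:c[0]+8].mean(2).astype(int))
E
```

```text
0.035 [209.3 147.5]
0.045 [206.1 148.1]
0.055 [203.  148.8]
0.065 [199.8 149.5]
[204 148]
[[ 71  73  69  72  68  58 169 255 255 255 255 255 255 255 255 160]
 [ 72  68  68  71  66  64 169 255 255 255 255 255 255 255 255 159]
 [ 71  71  73  67  71  63  61 255 255 255 255 255 255 255 255 138]
 [ 73  71  71  69  67  77  55 255 255 255 255 255 255 255 255 226]
 [ 69  72  70  72  69  77  61 221 255 255 255 255 255 255 255 218]
 [ 70  70  72  71  62  71  70 147 255 255 255 255 255 255 255 255]
 [ 71  68  71  69  57  79  87 147 255 255 255 255 255 255 255 255]
 [ 69  70  71  72  68  86  92  63 255 255 255 255 255 255 255 255]
 [ 69  72  71  68  70  80  84  48 255 255 255 255 255 255 255 189]
 [ 70  69  71  67  69  69  78  57 219 255 255 255 255 255 162 164]
 [ 68  70  71  70  67  63  67  57 137 255 255 255 254 173 130 160]
 [ 68  71  69  67  67  69  55  19  65 238 255 255 243 131 128 255]
 [ 71  70  69  70  68  68  69  65  40 200 254 252 226 121  92 254]]
[[ 70  69  68  68  63  56 165 255 255 255 255 254 254 254 250 254]
 [ 71  70  70  67  68  57 165 255 255 255 255 255 255 254 249 254]
 [ 70  70  67  64  67  62  59 255 255 255 255 255 255 253 238 253]
 [ 70  64  72  68  65  72  55 255 255 255 255 255 255 255 254 253]
 [ 70  68  67  68  68  75  58 214 255 255 255 255 255 255 254 251]
 [ 66  68  70  69  59  69  70 144 255 255 255 255 255 255 254 250]
 [ 68  68  70  66  57  73  86 145 255 255 255 255 255 255 254 250]
 [ 70  68  68  69  66  83  89  59 254 255 255 255 255 255 254 240]
 [ 68  66  70  71  66  77  83  47 255 255 255 255 255 255 249 228]
 [ 69  68  70  66  67  67  76  53 215 255 255 255 255 255 144 216]
 [ 66  67  69  65  68  57  64  58 132 255 255 255 254 168 126 176]
 [ 67  69  69  67  69  68  50  19  60 235 255 255 239 128 127 153]
 [ 67  70  67  68  67  66  67  64  38 196 252 249 223 119  94 199]]
```

The dark thumb tab (about (202,149)) is pixel-for-pixel where it was at the start, so the catch is out, in the notch. The gripper is clear of everything. Handing in.

```bash
python3 -c "
from rig import *
print(sign_off())"
```

```text
the job is handed in; nothing more can be done
None
```

The battery pack is in the charger, slid home against the stop, and released. The catch's thumb tab is back where it started, so it should have clicked into the notch. I left the plain block where it stood and handed the job in after about 19 s of robot time; no verdict came back.

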